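# Line up mould inserts against the gauge stop

### The job

Pull the slide gauge on the straightedge out until its stop face is level with the white line, and leave it there. Then nudge the three aluminium mould inserts into one tight, square row: each with a short end flat against the straightedge, side by side without gaps, the first one touching the stop, which must stay on the line. Leave the other things on the table where they are.

Things in the scene. Friction and masses are not known exactly. Their poses are not given: they have to be found in the camera images.
- fence: steel straightedge fixed to the table: a bar 525 mm long, 40 mm wide, 16 mm high. Origin on the table at the foot of its long locating face, which looks towards the robot (-x of this frame); the face is the plane x = 0, running along y from -250 to +275 mm. At its left end (y +155 to +275 mm, x -70 to 0 mm, 45 mm high) sits the fixed black housing of the slide gauge
- stop (a joint): travel of the gauge's slide, m: 0 = fully in, 0.11 = fully out; it moves along -y of the straightedge, out of the housing. A light return spring and a stronger friction brake: about 13 N pulls it out, it stays where it is left, and about 11 N would push it back in
- stop_face (a point): middle of the stop face of the slide, 16 mm above the table. The slide carries an aluminium stop block (60 mm along x, 30 mm along y, 30 mm high) right in front of the straightedge, 5 mm clear of it; the stop face is its side away from the housing and looks to -y. Axes as the straightedge's. A thin steel blade joins the block to the housing
- stop_grip (a point): grip point on the dark upright fin on top of the stop block, 50 mm above the table; fin 12 mm thick along y, 36 mm along x, its top 65 mm above the table; 15 mm from the stop face in y
- mark_line (a point): middle of the white line (6 mm wide, across the straightedge) on the black 36 x 40 mm label on top of the straightedge; axes as the straightedge's. The slide is set when the stop face has the same y as the line
- insert0: aluminium mould insert, a flat block 100 mm long (x), 64 mm wide (y), 20 mm thick, about 0.3 kg, a dark shallow oval cavity on its top; the three are alike. Origin under its centre
- insert1: aluminium mould insert, a flat block 100 mm long (x), 64 mm wide (y), 20 mm thick, about 0.3 kg, a dark shallow oval cavity on its top; the three are alike. Origin under its centre
- insert2: aluminium mould insert, a flat block 100 mm long (x), 64 mm wide (y), 20 mm thick, about 0.3 kg, a dark shallow oval cavity on its top; the three are alike. Origin under its centre
- sander: hand sanding block, 110 x 66 mm cork slab 16 mm thick with a 90 x 30 mm wooden grip on top, 40 mm high in all; stands among the inserts, not part of the row; origin under its centre, x along its length
- tape_roll: roll of tape lying flat, 104 mm across, 25 mm high; bystander; origin under its centre
- wrench: wrench lying flat, 180 mm long; bystander
Not all that is in view belongs to the job. What is shaped like the insert2 but yellow is not meant.

How it is judged:
On the way, in this order (a step that is already met when the one before it is completed fails the run):
1. the slide is pulled out: its stop face is within 5 mm of the white line (y of stop_face in the frame of mark_line between -0.005 and 0.005 m), for 0.3 s.
2. the three inserts stand in a tight square row against straightedge and stop (x of insert0 in the frame of fence between -0.0535 and -0.0475 m and angle between the x axis of each of insert0, insert1, insert2 and the x axis of fence, either way round below 0.045 rad and angle between each of insert0, insert1, insert2's own z axis and vertical below 0.05 rad and (y of insert0 in the frame of stop_face between -0.036 and -0.029 m or y of insert0 in the frame of stop_face between -0.101 and -0.093 m or y of insert0 in the frame of stop_face between -0.166 and -0.157 m) and x of insert1 in the frame of fence between -0.0535 and -0.0475 m and (y of insert1 in the frame of stop_face between -0.036 and -0.029 m or y of insert1 in the frame of stop_face between -0.101 and -0.093 m or y of insert1 in the frame of stop_face between -0.166 and -0.157 m) and x of insert2 in the frame of fence between -0.0535 and -0.0475 m and (y of insert2 in the frame of stop_face between -0.036 and -0.029 m or y of insert2 in the frame of stop_face between -0.101 and -0.093 m or y of insert2 in the frame of stop_face between -0.166 and -0.157 m)), for 0.2 s.
At the end, for the whole second after the job is handed in: Stop face within 6 mm of the line; every insert flat and at rest, its short end within 3 mm of the straightedge and square to it within 2.5 degrees; the row closed up from the stop: first, second and third insert within 4, 5 and 6 mm of their gapless places (all of step 2 and y of stop_face in the frame of mark_line between -0.006 and 0.006 m and linear speed of each of insert0, insert1, insert2 below 0.01 m/s and height (world z) of each of insert0, insert1, insert2 below 0.004 m); the robot touches nothing.
It fails at once if the sander is moved more than 30 mm (distance of sander from where it was at the start of the episode above 0.03 m).
It fails at once if the tape roll is moved more than 30 mm (distance of tape_roll from where it was at the start of the episode above 0.03 m).
It fails at once if the wrench is moved more than 30 mm (distance of wrench from where it was at the start of the episode above 0.03 m).
It also fails if it takes over 72 s, if anything falls off the work surface, if the arm or the gripper's body presses on something with over 40 N, if the wrist force passes 120 N, or if a joint passes its speed limit or range.

### The arm

A 6-joint arm with a two-finger parallel gripper is mounted at the origin on the work surface. World frame = base frame: x ahead of the robot, y to its left, z up, the work surface at z = 0. Lengths are in m, angles in rad, forces in N, time in s.
With the tool pointing down it reaches from about 0.3 to 0.875 m from the base axis. Payload 6.4 kg.
Tool frame: the origin (TCP) lies where the fingers leave the gripper's body, on its centre line; the fingertips stand 64 mm ahead of it and the grasp point (between the pads) lies env.pinch_z ahead of it (env.pinch_z is the distance from the TCP to the grasp point, in m); z points along the fingers, y is the line along which they close (so a half turn about z gives the same grasp; the last joint's range is limited). The gripper opens to 88 mm and grips with 3 to 60 N. Pads are 18 mm wide; open, the fingers measure 123 mm over their backs; the gripper's body (75 mm by 187 mm) begins 45 mm behind the grasp point.
Start: joints at [1.01, 0.181, 1.607, -0, 1.354, -0.206], TCP at [0.2, 0.539, 0.303] pointing down, gripper open.
Joint ranges: [-2.99, 2.99], [-0.89, 2.07], [0.3, 2.58], [-1.14, 4.28], [0, 2.63], [-3.12, 3.12]. Speed limits (rad/s): [2.57, 2.57, 3.01, 3.14, 3.14, 3.14].

### API

Orientations are given as a 3x3 rotation matrix whose columns are the frame's x, y, z axes.
In Python, from workcell import env gives the robot as it stands.
- The arm moves only by the tool play_rows, never from a script. Its argument "motion" is a list of rows, each a list of 3 entries, a list of its own where there are three numbers: the closure, from 0 (fully open) to 1 (shut), then the shift along the tool's x, y, z scaled (see below), then the turn about the tool's z scaled (see below). In form: [[claw, [x, y, z], yaw], ...]. A call has 1 to 5 rows; each row is the pose to reach, as a shift and turn from the pose commanded when the call began, along the tool's axes at that moment, turning the shorter way round; what a row does not reach only later rows make up. The controller multiplies each number of a shift by 0.8 m and each number of a turn by 180 degrees. A row lasts 1/8 s, in which the tool goes at most 62.5 mm and 10.7 degrees, less where a joint would pass 70% of its speed; a pose out of reach is approached as far as the arm can. A call with a number of a shift or a turn outside -1 to 1 is refused whole. A call with a gripper value outside its range is refused whole. The fingers move at their own pace and stop on an object; "grip_force" is the grip in N (left out, the last holds). Time passes only in rows, so rows that repeat a pose let the fingers close. It gives the time, the measured TCP pose, the force, the opening and the grip force at its end, in the units of the state.
- env.get_obs(): the state, without advancing time (a new reading comes with each control period).
- env.grab_frame(name): name is "scene" or "top"; returns a dict with "pixels" (420x560x3 uint8, red, green, blue), "fx", "fy", "cx", "cy" (pixels), "position" and "attitude" of the camera in the world. Camera axes: x right, y up, looking along -z (the intrinsics and any distortion apply to the point x, -y, -z); pixel columns grow to the right and rows downward; lengths in m; the calibration is good to about 2 mm. A picture is of the moment at which its call begins. There is no depth.
- env.hand_in(): hands the job in; it is judged then, once.
Trained networks look in a picture, given as the dict that the camera call returned (one of the last four; its "shot" number tells which), for a name from the list of things; names that differ only in an ending like _2 or _b are one class to them, and where a whole thing is asked for, a point or a joint stands for the part that bears it (a point fixed in the world has none). Each returns a list of dicts, best first, with "score" (0 to 1); they miss things now and then, are a little off and sometimes report something else, mostly with a low value. They report only what shows in the picture. A call takes as long as a camera call. They do not tell look-alikes from the thing itself.
- env.spot_in(picture, name): "xyz" ([x, y, z] in m, in world coordinates, good to about 4 mm: the middle of the surface that is visible of it).
The state is a dict: "clock": time; "joint_positions": joint angles; "joint_velocities": joint speeds; "joint_torque": joint torques, N m; "position": TCP position; "tool_rot": TCP orientation; "ft_force": force on the tool from outside, world axes, zero at the start; "wrist_torque": the same for the moment, N m; "grip_width": finger opening in m; "grasp_force": force on a finger pad.
Only numpy, scipy, OpenCV 4.12 (cv2) and the standard library are available. Lean on these libraries where they do the work, as an engineer would, in place of code of your own. Each camera call takes 0.05 s, during which the arm holds its last target. There are 200 camera calls.

## Working session

There is one attempt and no reset: what is moved stays moved. The work goes in short steps, Python scripts to look and compute and a tool call to move; the robot and the scene stay as the last step left them, time stands still between calls to the robot, and variables do not carry over. Pictures are saved under pics/ and viewed, at most 10 in all, crops included, and the job is handed in when it is done.

Besides the shell and the picture viewer there is one more tool, called after "Call:" by a JSON object that holds its "api" and its "payload", one argument or row to a line. play_rows: Moves the arm, as the interface text tells. Its arguments: {"type":"object","properties":{"motion":{"type":"array"},"grip_force":{"type":"number"}},"required":["motion"]}

```bash
mkdir -p pics; ls; cat > h.py <<'E'
import numpy as np, cv2
from workcell import env
def K(f): return np.array([[f['fx'],0,f['cx']],[0,f['fy'],f['cy']],[0,0,1.]])
def px2w(f,uv,z):
    R=np.array(f['attitude']);p=np.array(f['position'])
    uv=np.atleast_2d(uv).astype(float)
    d=np.c_[(uv[:,0]-f['cx'])/f['fx'],-(uv[:,1]-f['cy'])/f['fy'],-np.ones(len(uv))]@R.T
    return p+d*((z-p[2])/d[:,2])[:,None]
def w2px(f,P):
    q=(np.atleast_2d(P)-np.array(f['position']))@np.array(f['attitude'])
    return np.c_[f['cx']+f['fx']*q[:,0]/-q[:,2],f['cy']-f['fy']*q[:,1]/-q[:,2]]
def save(f,n,crop=None,s=1):
    im=f['pixels'][:,:,::-1]
    if crop: im=im[crop[1]:crop[3],crop[0]:crop[2]]
    cv2.imwrite('pics/'+n,cv2.resize(im,None,fx=s,fy=s,interpolation=cv2.INTER_CUBIC))
E
python3 - <<'E'
from h import *
np.set_printoptions(precision=4,suppress=True)
o=env.get_obs();print(env.pinch_z,o['clock'],o['position'],o['tool_rot'],o['grip_width'])
for n in('top','scene'):
    f=env.grab_frame(n);save(f,n+'0.png',s=1.4)
    print(n,{k:v for k,v in f.items() if k!='pixels'})
    for t in('fence','stop','insert0','sander','tape_roll','wrench','mark_line','stop_grip','stop_face'):
        try:
            for r in env.spot_in(f,t)[:6]: print(t,round(r['score'],2),np.array(r['xyz']),w2px(f,r['xyz'])[0])
        except Exception as e: print(t,e)
E
```

```text
pics
0.0453 0.0 [0.1995 0.5388 0.3018] [[-0.9377  0.3474 -0.001 ]
 [ 0.3474  0.9377 -0.0015]
 [ 0.0004 -0.0017 -1.    ]] 0.0881512649712189
top {'fx': 403.5337510897042, 'fy': 403.5337510897042, 'cx': 281.30524656982027, 'cy': 208.50573514453336, 'position': array([ 0.3513, -0.0142,  1.0467]), 'attitude': array([[ 0.0144,  0.9858, -0.1674],
       [-0.9999,  0.0142, -0.002 ],
       [ 0.0004,  0.1674,  0.9859]]), 'shot': 1}
fence 0.75 [0.712  0.1319 0.0151] [228.3731 139.2559]
fence 0.33 [0.6787 0.1257 0.0297] [229.5582 149.5725]
stop 0.75 [0.6821 0.1315 0.0314] [227.3087 148.0912]
insert0 0.69 [ 0.4212 -0.0345  0.0184] [289.5069 249.2485]
insert0 0.68 [ 0.4662 -0.1819  0.0177] [347.2495 232.478 ]
insert0 0.68 [0.2926 0.2263 0.0198] [184.0383 299.5711]
insert0 0.57 [ 0.4648 -0.3246  0.0256] [403.9471 233.4942]
sander 0.57 [0.4388 0.1061 0.0194] [234.3863 241.4959]
tape_roll 0.89 [ 0.6586 -0.435   0.0261] [443.479  160.3625]
wrench 0.71 [0.4619 0.3238 0.0068] [151.1595 231.7877]
mark_line 0.65 [0.7264 0.0309 0.0199] [266.2298 134.0035]
stop_grip 0.18 [0.4592 0.3241 0.0038] [151.34   2
[... 505 characters left out ...]
  261.5447]
stop 0.73 [ 0.6673 -0.4376  0.0248] [152.5487 334.6702]
insert0 0.96 [0.3033 0.2237 0.0192] [333.3545 146.3934]
insert0 0.86 [ 0.4772 -0.3266  0.0188] [176.1814 254.1236]
insert0 0.59 [ 0.427  -0.036   0.0225] [270.5402 203.6251]
sander 0.56 [0.4497 0.0981 0.0151] [316.6566 196.1819]
tape_roll 0.96 [ 0.6643 -0.4411  0.0242] [150.8571 334.1604]
wrench 0.61 [0.4745 0.3253 0.0033] [388.9568 180.5658]
wrench 0.2 [0.6919 0.1267 0.0319] [366.7695 259.981 ]
mark_line 0.77 [0.7287 0.0352 0.0208] [341.2319 286.4326]
stop_grip 0.61 [0.6951 0.1241 0.0291] [366.301  261.8296]
stop_face 0.77 [0.6901 0.1239 0.0279] [365.2386 260.465 ]
stop_face 0.2 [ 0.4303 -0.0366  0.0241] [270.7764 204.2807]
```

View pics/top0.png

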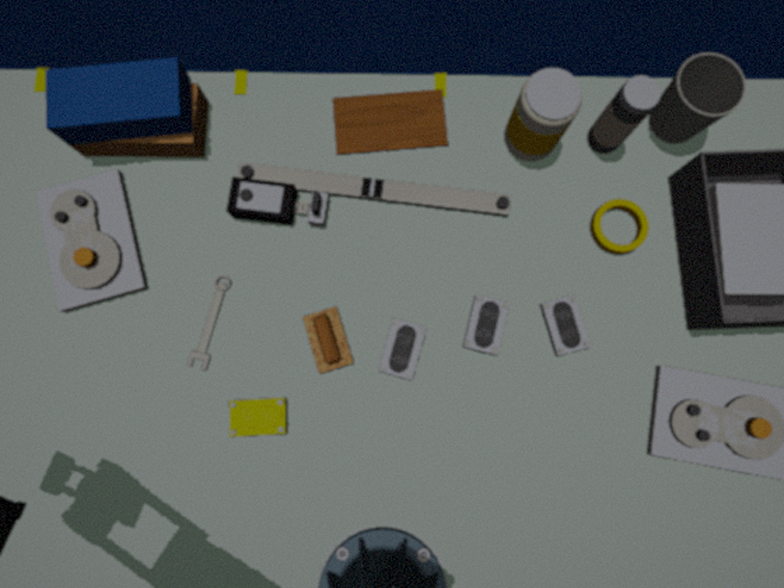

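View pics/scene0.png

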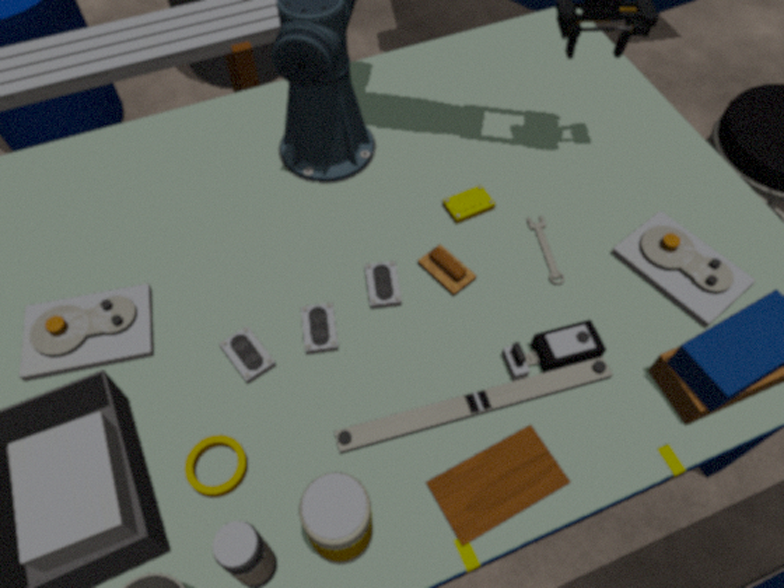

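Candidates for the inserts in the top picture (784-px scale) are the grey oval blocks at (403,348), (486,325) and (565,325). The yellow block at (258,416) is the look-alike, and the sander is at (328,340). I choose the three grey ones. The stop fin is at (317,205) and the white line at (372,188). Next is a close crop to check this choice.

```bash
python3 - <<'E'
from h import *
f=env.grab_frame('top');save(f,'topc.png',(155,105,435,285),2.8)
E
```

```text
(no output)
```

View pics/topc.png

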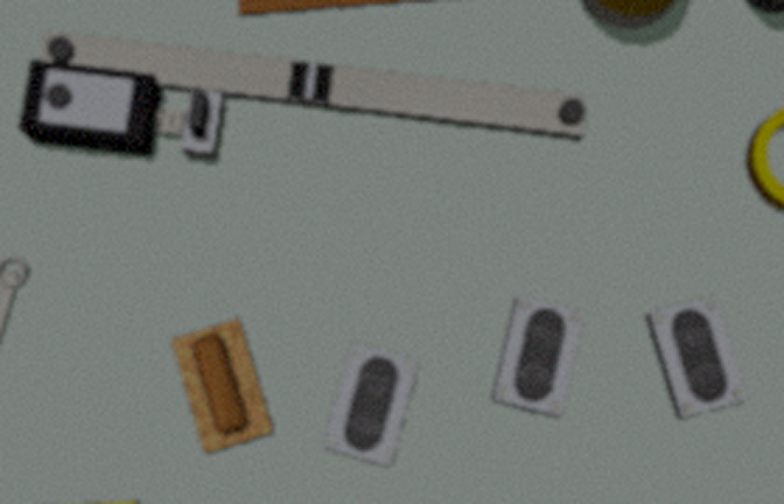

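Crop shows three aluminium inserts with dark ovals at crop (371,403), (540,355), (698,355), fence label line at (312,83), fin at (200,113).

```bash
cat >> h.py <<'E'
def cavities(f,guess,z=0.019,r=22,thr=0.62):
    """dark oval near each guess (world): centre, angle of long axis"""
    g=cv2.GaussianBlur(f['pixels'],(0,0),.7).astype(float).mean(2);out=[]
    for P in guess:
        u,v=w2px(f,[*P[:2],z])[0].round().astype(int)
        y0,x0=max(v-r,0),max(u-r,0);w=g[y0:v+r,x0:u+r]
        m=(w<thr*np.median(w)).astype(np.uint8)
        n,l,s,c=cv2.connectedComponentsWithStats(m)
        if n<2: out.append(None);continue
        k=1+np.argmin(np.hypot(*(c[1:]-[u-x0,v-y0]).T)-np.sqrt(s[1:,4]))
        ys,xs=np.nonzero(l==k)
        q=px2w(f,np.c_[xs+x0,ys+y0],z)[:,:2];e,V=np.linalg.eigh(np.cov(q.T))
        a=V[:,1]*np.sign(V[0,1]);out.append((q.mean(0),np.degrees(np.arctan2(a[1],a[0])),len(xs),4*np.sqrt(e)))
    return out
G=[[.421,-.0345],[.466,-.182],[.465,-.325]]
E
python3 - <<'E'
from h import *
np.set_printoptions(precision=4,suppress=True)
f=env.grab_frame('top');s=env.grab_frame('scene')
for n,c in(('top',f),('scene',s)):
    for r in cavities(c,G): print(n,r)
C=lambda p:np.array(p)/2.8+[155,105]-.3
# fence top-face front edge, back edge corners, line
pts=C([(75,36),(582,96),(582,133),(225,93),(312,98),(312,65)])
print(px2w(f,pts,.016))
# scene picture points/1.4: front-left end, right etc
print(px2w(s,np.array([(335,432),(342,450),(607,362),(612,378),(478,401)])/1.4,.016))
save(s,'scc.png',(225,225,445,335),3.6)
E
```

```text
top (array([ 0.4225, -0.0283]), np.float64(-14.342921495588133), 377, array([0.0351, 0.0894]))
top (array([ 0.4692, -0.1819]), np.float64(-13.370822510451754), 371, array([0.0352, 0.0898]))
top (array([ 0.4705, -0.3277]), np.float64(15.246280217903694), 378, array([0.0356, 0.0903]))
scene (array([ 0.4197, -0.0253]), np.float64(-15.125040673770853), 249, array([0.0354, 0.0892]))
scene (array([ 0.467 , -0.1795]), np.float64(-13.144525961855635), 281, array([0.035 , 0.0894]))
scene (array([ 0.4687, -0.3251]), np.float64(14.958244566896129), 308, array([0.0355, 0.0893]))
[[ 0.7709  0.2603  0.016 ]
 [ 0.7176 -0.2263  0.016 ]
 [ 0.681  -0.2256  0.016 ]
 [ 0.7157  0.1141  0.016 ]
 [ 0.7119  0.031   0.016 ]
 [ 0.7449  0.0317  0.016 ]]
[[ 0.6824 -0.2238  0.016 ]
 [ 0.718  -0.2238  0.016 ]
 [ 0.7503  0.2982  0.016 ]
 [ 0.7822  0.2885  0.016 ]
 [ 0.7273  0.0371  0.016 ]]
```

View pics/scc.png

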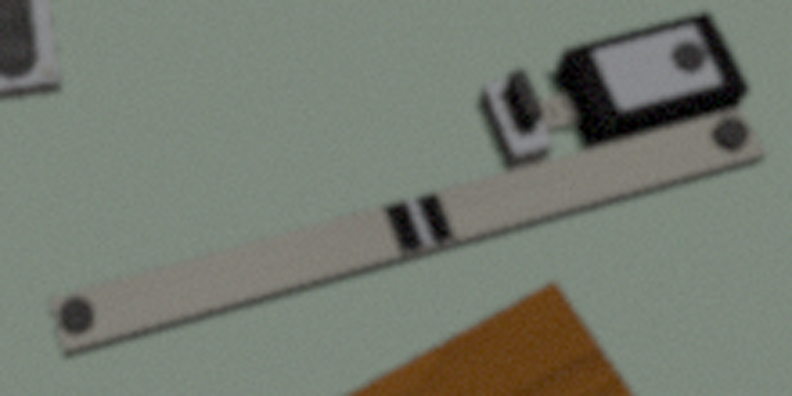

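Scene crop shows the fence with the white line from crop (410,203) to (430,245), the stop block at (515,120) and the housing at (655,75). I'll fit the fence edges and line numerically.

```bash
cat >> h.py <<'E'
def sample(f,X,Y,z):
    uv=w2px(f,np.c_[X.ravel(),Y.ravel(),np.full(X.size,z)]).astype(np.float32)
    im=f['pixels'].astype(np.float32)
    return cv2.remap(im,uv[:,:1],uv[:,1:],cv2.INTER_LINEAR)[:,0].reshape(*X.shape,3)
E
python3 - <<'E'
from h import *
np.set_printoptions(precision=4,suppress=True)
av=lambda n:(lambda L:{**L[-1],'pixels':np.mean([l['pixels'] for l in L],0)})([env.grab_frame(n) for _ in range(4)])
for n in('top','scene'):
    f=av(n);d=f['pixels']
    ys=np.r_[np.linspace(-.21,0.0,60),np.linspace(.05,.09,12)]
    for lab,lo,hi in(('front',-.025,.025),('back',-.025,.025)):
        t=np.linspace(lo,hi,101);E=[]
        for y in ys:
            x0=.706+.06*(y) + (.04 if lab=='back' else 0)
            c=sample(f,(x0+t)[None],np.full((1,101),y),.016)[0]
            q=cv2.GaussianBlur((c[:,0]-c[:,1])[:,None],(1,9),0)[:,0]
            g=np.gradient(q);k=np.argmax(g) if lab=='front' else np.argmin(g);E.append(x0+t[k])
        E=np.array(E);p=np.polyfit(ys,E,1)
        for _ in range(5):
            r=E-np.polyval(p,ys);m=abs(r)<max(2*np.median(abs(r)),.001);p=np.polyfit(ys[m],E[m],1)
        print(n,lab,'x=%.4f+%.4f*y'%(p[1],p[0]),'ang',np.degrees(np.arctan(p[0])),m.mean(),np.std(r[m]))
        if lab=='front': P=p
    # white line: fence frame u along -x, s along y
    a=np.arctan(P[0]);ex=np.array([np.cos(a),-np.sin(a)]);ey=np.array([np.sin(a),np.cos(a)])
    o=np.array([P[1],0]);S=np.linspace(0,.07,281);U=np.linspace(.006,.034,20)
    X=o[0]+U[:,None]*ex[0]+S*ey[0];Y=U[:,None]*ex[1]+S*ey[1]
    b=sample(f,X,Y,.016).mean((0,2));dark=b<.6*b.max()
    i=np.nonzero(dark)[0];w=np.arange(i[0],i[-1]);ww=w[b[w]>.5*(b[w].max()+b[w].min())]
    mid=S[(i[0]+i[-1])//2];ws=S[ww].mean();print('label',S[i[0]],S[i[-1]],'line s',ws)
    # stop block: sample top z=.030, u=-.06..-.01
    U=np.linspace(-.063,-.055,8);S=np.linspace(.06,.17,221)
    X=o[0]+U[:,None]*ex[0]+S*ey[0];Y=U[:,None]*ex[1]+S*ey[1]
    b=sample(f,X,Y,.030).mean((0,2));print('block',S[::4][:40],b[::4][:40].round(0))
E
```

```text
top front x=0.7016+0.1143*y ang 6.522855626558754 0.8333333333333334 0.0005972476568908599
top back x=0.7446+0.1116*y ang 6.369541859066755 0.8055555555555556 0.0007423145258481523
label 0.017 0.055 line s 0.03611309523809524
block [0.06  0.062 0.064 0.066 0.068 0.07  0.072 0.074 0.076 0.078 0.08  0.082
 0.084 0.086 0.088 0.09  0.092 0.094 0.096 0.098 0.1   0.102 0.104 0.106
 0.108 0.11  0.112 0.114 0.116 0.118 0.12  0.122 0.124 0.126 0.128 0.13
 0.132 0.134 0.136 0.138] [126. 125. 125. 125. 125. 125. 125. 125. 125. 125. 125. 125. 125. 125.
 125. 125. 126. 125. 124. 126. 126. 126. 126. 122. 110.  90.  67.  63.
  78. 100. 112. 116. 118. 118. 119. 118. 117. 116. 115. 115.]
scene front x=0.7034+0.1109*y ang 6.330240367804431 0.8333333333333334 0.0004948813521865383
scene back x=0.7469+0.1145*y ang 6.531087806840945 0.8472222222222222 0.000496949533652487
label 0.01925 0.0575 line s 0.03864024390243903
block [0.06  0.062 0.064 0.066 0.068 0.07  0.072 0.074 0.076 0.078 0.08  0.082
 0.084 0.086 0.088 0.09  0.092 0.094 0.096 0.098 0.1   0.102 0.104 0.106
 0.108 0.11  0.112 0.114 0.116 0.118 0.12  0.122 0.124 0.126 0.128 0.13
 0.132 0.134 0.136 0.138] [129. 129. 129. 128. 128. 128. 128. 128. 128. 128. 129. 129. 128. 129.
 129. 129. 129. 129. 129. 129. 128. 128. 128. 128. 126. 121. 112. 100.
  95. 101. 116. 128. 132. 130. 124. 114.  99.  80.  60.  45.]
```

```bash
cat >> h.py <<'E'
A=np.arctan(.113);EX=np.array([np.cos(A),-np.sin(A)]);EY=np.array([np.sin(A),np.cos(A)]);O=np.array([.704,0.])
def toF(p): p=np.atleast_2d(p)[:,:2]-O; return np.c_[p@EX,p@EY]   # fence coords (x', s)
def toW(x,s): return O+x*EX+s*EY
def view(f,n,xr,sr,z,mm=.0005,up=2):
    """rectified fence-frame picture at height z: columns s decreasing to right, rows x' decreasing downward"""
    S=np.arange(sr[1],sr[0],-mm);X=np.arange(xr[1],xr[0],-mm)
    xx,ss=np.meshgrid(X,S,indexing='ij');P=O+xx[...,None]*EX+ss[...,None]*EY
    im=sample(f,P[...,0],P[...,1],z)[:,:,::-1]
    cv2.imwrite('pics/'+n,cv2.resize(im,None,fx=up,fy=up)) if n else None
    return im
def tool():
    o=env.get_obs();R=np.array(o['tool_rot']);p=np.array(o['position']);t=toF(p)[0]
    yaw=np.degrees(np.arctan2(R[1,1],R[0,1])-np.arctan2(EY[1],EY[0]))
    print('t%.2f'%o['clock'],'tcp',p.round(4),'fence',t.round(4),'yaw(y vs EY) %.2f'%yaw,'F',np.round(o['ft_force'],1),'w %.4f'%o['grip_width'],'gf',np.round(o['grasp_force'],1))
    return R,p,yaw
def go(xw,z,ang,R=None,p=None):
    """numbers for play_rows: tool y axis to world direction ang (deg, mod 180)"""
    R,p,_=tool() if R is None else (R,p,0)
    d=R.T@(np.array([*xw,z])-p)
    cur=np.degrees(np.arctan2(R[1,1],R[0,1]));dy=(ang-cur+90)%180-90   # ccw about world z
    print('shift',(d/.8).round(4),'turn',round(-dy/180,4),' (alt',round((-dy+180*np.sign(dy))/180,4),')  mm',(d*1000).round(1))
E
python3 - <<'E'
from h import *
np.set_printoptions(precision=4,suppress=True)
f=env.grab_frame('top');s=env.grab_frame('scene')
c=lambda p:np.array(p)/2.8+[155,105]-.3
print('top block face',toF(px2w(f,c([(222,95),(213,152)]),.030)),'fin',toF(px2w(f,c([(200,113)]),.065)))
d=lambda p:np.array(p)/3.6+[225,225]-.3
print('scene face',toF(px2w(s,d([(485,95),(511,160)]),.030)),'fin',toF(px2w(s,d([(519,100)]),.065)))
P=toW(-.035,.140);print(P)
go(P,.15,np.degrees(np.arctan2(EX[1],EX[0])))
print(env.get_obs()['joint_positions'])
E
```

```text
top block face [[-0.0082  0.1149]
 [-0.0642  0.1151]] fin [[-0.0393  0.1263]]
scene face [[-0.0567  0.1164]
 [-0.0027  0.115 ]] fin [[-0.0307  0.1262]]
[0.6849 0.143 ]
t1.65 tcp [0.1997 0.5392 0.3027] fence [-0.5616  0.4792] yaw(y vs EY) -13.88 F [ 0.2  0.3 -0.7] w 0.0885 gf 0.0
shift [-0.7408 -0.2537  0.1909] turn 0.4229  (alt -0.5771 )  mm [-592.6 -202.9  152.7]
[ 1.0097  0.1808  1.607   0.      1.3538 -0.2063]
```

Call:
{"api": "play_rows", "payload": {
  "motion": [
    [0,[-0.16,-0.06,0.04],0.06],
    [0,[-0.31,-0.11,0.08],0.12],
    [0,[-0.45,-0.15,0.12],0.18],
    [0,[-0.6,-0.2,0.15],0.24],
    [0,[-0.735,-0.26,0.18],0.3]
  ]
}}

```text
clock: 2.28
position: [0.4359, 0.345, 0.2299]
tool_rot: [[-0.269, 0.963, 0.001], [0.963, 0.269, 0.0], [0.0, 0.001, -1.0]]
ft_force: [0.4, 0.3, -0.4]
grip_width: 0.0882
grasp_force: 0.0
```

```bash
python3 - <<'E'
from h import *
go(toW(-.035,.130),.15,np.degrees(np.arctan2(EX[1],EX[0])))
E
```

```text
t2.27 tcp [0.4359 0.345  0.2299] fence [-0.3051  0.3127] yaw(y vs EY) -67.94 F [ 0.4  0.3 -0.4] w 0.0882 gf 0.0
shift [-0.3384  0.2271  0.1   ] turn 0.1225  (alt -0.8775 )  mm [-270.8  181.7   80. ]
```

Call:
{"api": "play_rows", "payload": {
  "motion": [
    [0,[-0.07,0.045,0.02],0.03],
    [0,[-0.14,0.09,0.04],0.06],
    [0,[-0.21,0.14,0.06],0.09],
    [0,[-0.28,0.19,0.08],0.1225],
    [0,[-0.338,0.227,0.1],0.1225]
  ]
}}

```text
clock: 2.9
position: [0.6683, 0.1492, 0.1559]
tool_rot: [[0.107, 0.994, 0.001], [0.994, -0.107, 0.0], [0.0, 0.001, -1.0]]
ft_force: [0.7, 0.2, 0.6]
grip_width: 0.0884
grasp_force: 0.0
```

```bash
python3 - <<'E'
from h import *
go(toW(-.035,.130),.099,np.degrees(np.arctan2(EX[1],EX[0])))
E
```

```text
t2.90 tcp [0.6683 0.1492 0.1559] fence [-0.0522  0.1443] yaw(y vs EY) -89.72 F [0.7 0.2 0.6] w 0.0884 gf 0.0
shift [-0.018   0.0214  0.0712] turn 0.0016  (alt -0.9984 )  mm [-14.4  17.1  56.9]
```

Call:
{"api": "play_rows", "payload": {
  "motion": [
    [0,[-0.018,0.0214,0.02],0.0016],
    [0,[-0.018,0.0214,0.05],0.0016],
    [0,[-0.018,0.0214,0.0712],0.0016],
    [0.5,[-0.018,0.0214,0.0712],0.0016],
    [0.5,[-0.018,0.0214,0.0712],0.0016]
  ],
  "grip_force": 40
}}

```text
clock: 3.52
position: [0.6819, 0.1357, 0.0999]
tool_rot: [[0.11, 0.994, 0.001], [0.994, -0.11, 0.0], [0.0, 0.001, -1.0]]
ft_force: [-0.5, 0.7, 1.0]
grip_width: 0.0706
grasp_force: 0.0
```

Call:
{"api": "play_rows", "payload": {
  "motion": [
    [0.7,[0,0,0],0],
    [0.8,[0,0,0],0],
    [0.8,[0,0,0],0]
  ]
}}

```text
clock: 3.9
position: [0.6823, 0.1345, 0.0997]
tool_rot: [[0.111, 0.994, 0.001], [0.994, -0.111, 0.0], [0.0, 0.001, -1.0]]
ft_force: [-0.3, -0.0, -0.0]
grip_width: 0.0399
grasp_force: 0.0
```

```bash
python3 - <<'E'
from h import *
R,p,_=tool()
save(env.grab_frame('scene'),'grip.png',(240,190,460,340),3.6)
go(toW(-.035,.130-.0775),p[2],np.degrees(np.arctan2(EX[1],EX[0])),R,p)
E
```

```text
t3.90 tcp [0.6823 0.1345 0.0997] fence [-0.0367  0.1313] yaw(y vs EY) -89.93 F [-0.3 -0.  -0. ] w 0.0399 gf 0.0
shift [-0.0984  0.002  -0.    ] turn 0.0004  (alt -0.9996 )  mm [-78.8   1.6  -0. ]
```

View pics/grip.png

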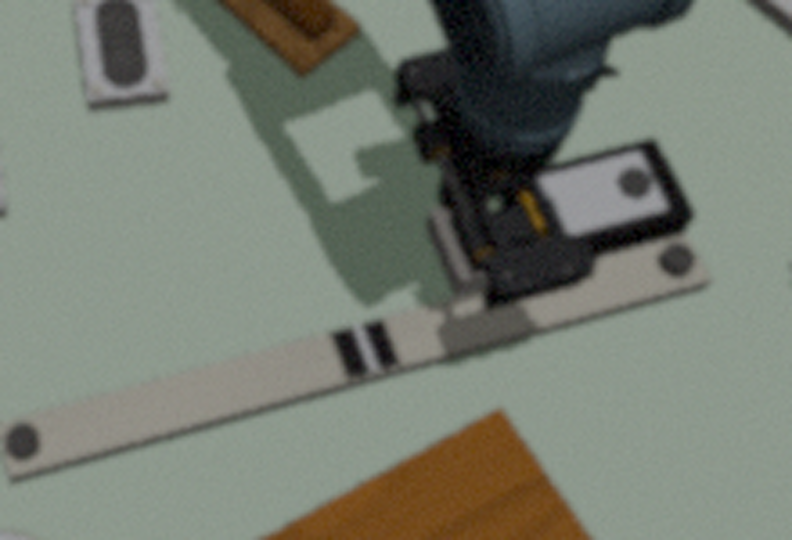

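Gripper sits over the block (around crop (460,270)) and is still closing, with the line at (365,345). I'll close fully.

Call:
{"api": "play_rows", "payload": {
  "motion": [
    [0.8,[0,0,0],0],
    [0.8,[0,0,0],0],
    [0.8,[0,0,0],0]
  ]
}}

```text
clock: 4.32
position: [0.6841, 0.1343, 0.0998]
tool_rot: [[0.112, 0.994, 0.005], [0.994, -0.112, 0.0], [0.001, 0.005, -1.0]]
ft_force: [7.4, 1.1, -5.1]
grip_width: 0.0355
grasp_force: 40.0
```

```bash
python3 - <<'E'
from h import *
tool()
E
```

```text
t4.33 tcp [0.6841 0.1343 0.0998] fence [-0.0348  0.1312] yaw(y vs EY) -89.96 F [ 7.4  1.1 -5.1] w 0.0355 gf 40.0
```

Call:
{"api": "play_rows", "payload": {
  "motion": [
    [0.8,[-0.01,0.002,0],0],
    [0.8,[-0.03,0.002,0],0],
    [0.8,[-0.05,0.002,0],0],
    [0.8,[-0.07,0.002,0],0],
    [0.8,[-0.085,0.002,0],0]
  ]
}}

```text
clock: 4.95
position: [0.677, 0.0695, 0.0999]
tool_rot: [[0.111, 0.994, 0.003], [0.994, -0.111, 0.005], [0.005, 0.003, -1.0]]
ft_force: [3.3, 14.4, -1.7]
grip_width: 0.0355
grasp_force: 40.0
```

Call:
{"api": "play_rows", "payload": {
  "motion": [
    [0.8,[-0.005,0,0],0],
    [0.8,[-0.01,0,0],0],
    [0.8,[-0.01,0,0],0],
    [0.8,[-0.01,0,0],0]
  ]
}}

```text
clock: 5.45
position: [0.6761, 0.0614, 0.0998]
tool_rot: [[0.111, 0.994, 0.003], [0.994, -0.111, 0.004], [0.004, 0.002, -1.0]]
ft_force: [3.8, 10.3, -0.9]
grip_width: 0.0355
grasp_force: 40.0
```

```bash
cat >> h.py <<'E'
def stopscan(z=.030):
    for n in('top','scene'):
        f=env.grab_frame(n)
        S=np.arange(.0,.09,.001);U=np.linspace(-.062,-.050,12)
        P=O+U[:,None,None]*EX+S[None,:,None]*EY
        b=sample(f,P[...,0],P[...,1],z).mean((0,2));print(n,dict(zip((S*1000).round().astype(int)[::2].tolist(),b.round().astype(int)[::2].tolist())))
        if n=='scene': view(f,'stop%d.png'%int(f['shot']),(-.09,.05),(-.03,.16),.03,.0005,2)
E
python3 - <<'E'
from h import *
tool();stopscan()
E
ls pics
```

```text
t5.45 tcp [0.6761 0.0614 0.0998] fence [-0.0346  0.0579] yaw(y vs EY) -89.91 F [ 3.8 10.3 -0.9] w 0.0355 gf 40.0
top {0: 99, 2: 100, 4: 100, 6: 100, 8: 101, 10: 100, 12: 101, 14: 101, 16: 98, 18: 88, 20: 70, 22: 48, 24: 29, 26: 26, 28: 44, 30: 68, 32: 85, 34: 94, 36: 98, 38: 99, 40: 99, 42: 97, 44: 98, 46: 98, 48: 93, 50: 84, 52: 72, 54: 61, 56: 53, 58: 48, 60: 47, 62: 50, 64: 50, 66: 47, 68: 50, 70: 51, 72: 50, 74: 49, 76: 50, 78: 52, 80: 53, 82: 53, 84: 57, 86: 59, 88: 62}
scene {0: 88, 2: 88, 4: 88, 6: 89, 8: 88, 10: 88, 12: 88, 14: 88, 16: 88, 18: 88, 20: 88, 22: 88, 24: 88, 26: 88, 28: 87, 30: 87, 32: 88, 34: 88, 36: 85, 38: 79, 40: 71, 42: 67, 44: 71, 46: 85, 48: 96, 50: 98, 52: 91, 54: 75, 56: 55, 58: 38, 60: 33, 62: 34, 64: 34, 66: 32, 68: 30, 70: 25, 72: 21, 74: 24, 76: 28, 78: 34, 80: 43, 82: 54, 84: 60, 86: 65, 88: 73}
grip.png
scc.png
scene0.png
top0.png
topc.pngTraceback (most recent call last):
  File "<stdin>", line 2, in <module>
  File "h.py", line 62, in stopscan
    if n=='scene': view(f,'stop%d.png'%int(f['shot']),(-.09,.05),(-.03,.16),.03,.0005,2)
                   ~~~~^^^^^^^^^^^^^^^^^^^^^^^^^^^^^^^^^^^^^^^^^^^^^^^^^^^^^^^^^^^^^^^^^
  File "h.py", line 42, in view
    im=sample(f,P[...,0],P[...,1],z)[:,:,::-1]
       ~~~~~~^^^^^^^^^^^^^^^^^^^^^^^
  File "h.py", line 34, in sample
    return cv2.remap(im,uv[:,:1],uv[:,1:],cv2.INTER_LINEAR)[:,0].reshape(*X.shape,3)
           ~~~~~~~~~^^^^^^^^^^^^^^^^^^^^^^^^^^^^^^^^^^^^^^^
cv2.error: OpenCV(4.12.0) /io/opencv/modules/imgproc/src/imgwarp.cpp:1713: error: (-215:Assertion failed) dst.cols < SHRT_MAX && dst.rows < SHRT_MAX && src.cols < SHRT_MAX && src.rows < SHRT_MAX in function 'remap'
```

```bash
sed -i 's/return cv2.remap(im,uv\[:,:1\],uv\[:,1:\],cv2.INTER_LINEAR)\[:,0\].reshape(\*X.shape,3)/uv=uv.reshape(-1,X.shape[-1],2); return cv2.remap(im,uv[...,0],uv[...,1],cv2.INTER_LINEAR).reshape(*X.shape,3)/' h.py
python3 - <<'E'
from h import *
av=lambda n:(lambda L:{**L[-1],'pixels':np.mean([l['pixels'] for l in L],0)})([env.grab_frame(n) for _ in range(4)])
ims=[]
for n in('top','scene'):
    f=av(n)
    for z in(.03,.016):
        im=view(f,None,(-.075,.045),(0.0,.1),z,.0005,1)
        im=cv2.convertScaleAbs(im,alpha=1.5)
        im=cv2.resize(im,None,fx=1.9,fy=1.2)
        for s in range(0,100,10): cv2.line(im,(int((100-s)*3.8),0),(int((100-s)*3.8),5),(0,0,255),1)
        ims.append(im)
v=np.vstack([np.hstack(ims[:2]),np.hstack(ims[2:])]);print(v.shape);cv2.imwrite('pics/rect.png',v)
E
```

```text
(576, 760, 3)
```

View pics/rect.png

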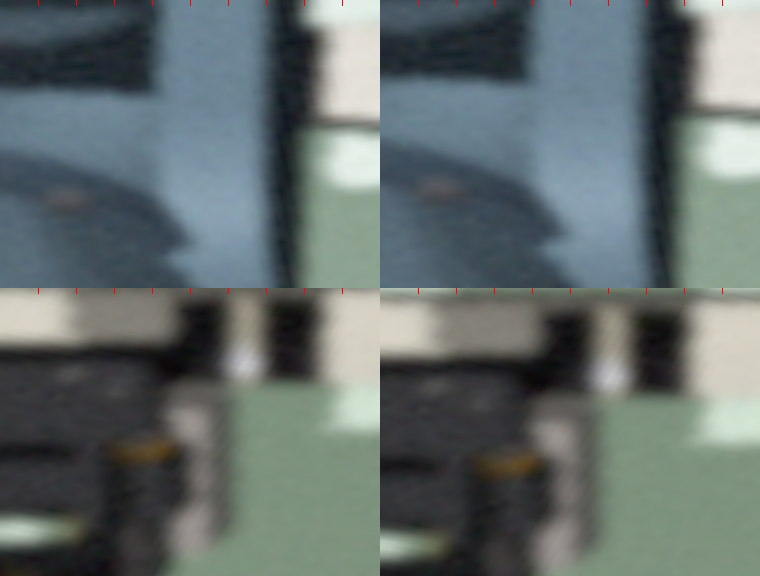

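Bottom-left (block-top plane): face edge at col ~215 (s≈43.4 mm); bottom-right (line plane): white line at col ~612 (s≈38.8 mm). That leaves about 4.7 mm to go.

Call:
{"api": "play_rows", "payload": {
  "motion": [
    [0.8,[-0.004,0,0],0],
    [0.8,[-0.007,0,0],0],
    [0.8,[-0.007,0,0],0]
  ]
}}

```text
clock: 6.32
position: [0.6755, 0.0562, 0.0998]
tool_rot: [[0.111, 0.994, 0.003], [0.994, -0.111, 0.004], [0.005, 0.002, -1.0]]
ft_force: [4.1, 11.5, 0.4]
grip_width: 0.0358
grasp_force: 40.0
```

```bash
python3 - <<'E'
from h import *
tool()
E
```

```text
t6.33 tcp [0.6755 0.0562 0.0998] fence [-0.0347  0.0527] yaw(y vs EY) -89.91 F [ 4.1 11.5  0.4] w 0.0358 gf 40.0
```

Call:
{"api": "play_rows", "payload": {
  "motion": [
    [0.8,[0.004,0,0],0],
    [0.5,[0.004,0,0],0],
    [0.3,[0.004,0,0],0],
    [0.1,[0.004,0,-0.01],0],
    [0,[0.004,0,-0.1],0]
  ]
}}

```text
clock: 6.95
position: [0.6716, 0.0564, 0.1651]
tool_rot: [[0.112, 0.994, -0.011], [0.994, -0.112, 0.001], [-0.0, -0.011, -1.0]]
ft_force: [1.7, -0.1, 0.5]
grip_width: 0.072
grasp_force: 0.0
```

```bash
python3 - <<'E'
from h import *
tool()
c=cavities(env.grab_frame('scene'),G)
print(c)
go(G[0],.16,np.degrees(A)*-1+90)
E
```

```text
t6.95 tcp [0.6716 0.0564 0.1651] fence [-0.0385  0.0524] yaw(y vs EY) -89.96 F [ 1.7 -0.1  0.5] w 0.0720 gf 0.0
[(array([ 0.41827084, -0.02302715]), np.float64(-17.553277905563736), 229, array([0.03390333, 0.0862115 ])), (array([ 0.46692658, -0.17958883]), np.float64(-13.639826745461956), 278, array([0.03477353, 0.08885967])), (array([ 0.46873526, -0.32514176]), np.float64(14.85495002194937), 305, array([0.03526471, 0.08906427]))]
t7.00 tcp [0.6777 0.0562 0.1786] fence [-0.0324  0.0529] yaw(y vs EY) -89.93 F [5.  0.1 6. ] w 0.0758 gf 0.0
shift [-0.1484 -0.3065  0.0208] turn -0.4996  (alt 0.5004 )  mm [-118.7 -245.2   16.7]
```

Call:
{"api": "play_rows", "payload": {
  "motion": [
    [0,[-0.03,-0.06,0.0],-0.06],
    [0,[-0.06,-0.12,0.0],-0.12],
    [0,[-0.09,-0.18,0.01],-0.18],
    [0,[-0.12,-0.24,0.015],-0.24],
    [0,[-0.145,-0.3,0.02],-0.295]
  ]
}}

```text
clock: 7.62
position: [0.4224, -0.0329, 0.1542]
tool_rot: [[-0.732, 0.681, 0.002], [0.681, 0.732, -0.001], [-0.002, 0.001, -1.0]]
ft_force: [0.1, -0.9, 0.4]
grip_width: 0.0881
grasp_force: 0.0
```

```bash
python3 - <<'E'
from h import *
go([.421,-.0268],.14,75.3)
E
```

```text
t7.62 tcp [ 0.4224 -0.0329  0.1542] fence [-0.2761 -0.0643] yaw(y vs EY) -36.50 F [ 0.1 -0.9  0.4] w 0.0881 gf 0.0
shift [0.0065 0.0044 0.0177] turn -0.157  (alt 0.843 )  mm [ 5.2  3.5 14.2]
```

Call:
{"api": "play_rows", "payload": {
  "motion": [
    [0,[0.0065,0.0044,0.01],-0.055],
    [0,[0.0065,0.0044,0.02],-0.11],
    [0,[0.0065,0.0044,0.03],-0.157],
    [0,[0.0065,0.0044,0.03],-0.157]
  ]
}}

```text
clock: 8.12
position: [0.4222, -0.0262, 0.1299]
tool_rot: [[-0.965, 0.261, 0.0], [0.261, 0.965, -0.0], [-0.0, 0.0, -1.0]]
ft_force: [-0.1, -0.7, 1.0]
grip_width: 0.0879
grasp_force: 0.0
```

```bash
python3 - <<'E'
from h import *
go([.421,-.0268],.068,75.3)
av=lambda n:(lambda L:{**L[-1],'pixels':np.mean([l['pixels'] for l in L],0)})([env.grab_frame(n) for _ in range(3)])
ims=[]
for n in('top','scene'):
    f=av(n)
    for z in(.03,.016):
        im=view(f,None,(-.075,.045),(0.0,.1),z,.0005,1)
        im=cv2.convertScaleAbs(im,alpha=1.2)
        im=cv2.resize(im,None,fx=1.9,fy=1.2)
        for s in range(0,100,10): cv2.line(im,(int((100-s)*3.8),0),(int((100-s)*3.8),5),(0,0,255),1)
        ims.append(im)
v=np.vstack([np.hstack(ims[:2]),np.hstack(ims[2:])]);cv2.imwrite('pics/rect2.png',v)
E
```

```text
t8.12 tcp [ 0.4222 -0.0262  0.1299] fence [-0.2771 -0.0576] yaw(y vs EY) -8.67 F [-0.1 -0.7  1. ] w 0.0879 gf 0.0
shift [ 0.0012 -0.0012  0.0774] turn -0.0023  (alt 0.9977 )  mm [ 1.  -0.9 61.9]
```

View pics/rect2.png

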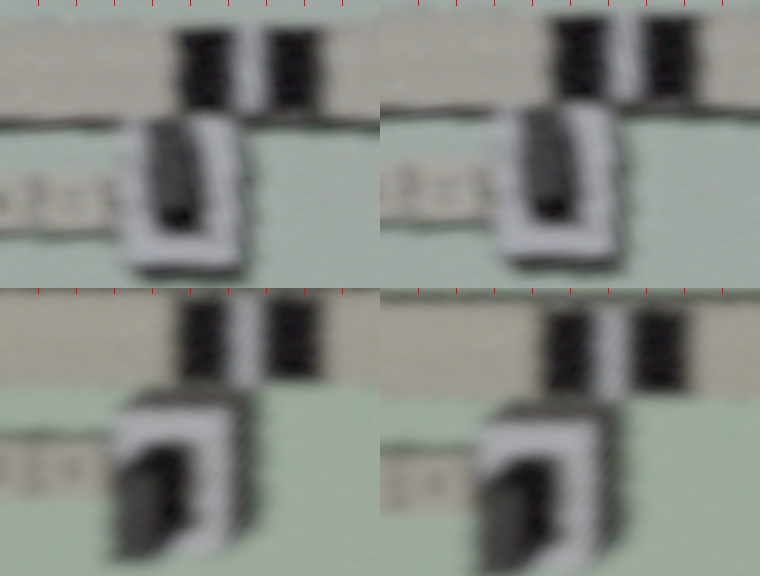

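Both views put the stop face within about 1 mm of the white line (top: face at col 240, line at 244; scene: 232 and 232). The stop is set, so I'll grip insert A.

Call:
{"api": "play_rows", "payload": {
  "motion": [
    [0,[0.001,-0.001,0.04],-0.002],
    [0,[0.001,-0.001,0.0724],-0.002],
    [0.3,[0.001,-0.001,0.0724],-0.002],
    [0.5,[0.001,-0.001,0.0724],-0.002],
    [0.5,[0.001,-0.001,0.0724],-0.002]
  ],
  "grip_force": 20
}}

```text
clock: 9.05
position: [0.422, -0.027, 0.0728]
tool_rot: [[-0.967, 0.253, 0.002], [0.253, 0.967, -0.001], [-0.002, -0.0, -1.0]]
ft_force: [-0.1, -2.5, 0.4]
grip_width: 0.0638
grasp_force: 20.0
```

Call:
{"api": "play_rows", "payload": {
  "motion": [
    [0.5,[0,0,0],0],
    [0.5,[0,0,0],0]
  ]
}}

```text
clock: 9.3
position: [0.422, -0.027, 0.0728]
tool_rot: [[-0.967, 0.253, 0.002], [0.253, 0.967, -0.001], [-0.002, -0.0, -1.0]]
ft_force: [-1.2, -0.1, 7.1]
grip_width: 0.0638
grasp_force: 20.0
```

```bash
python3 - <<'E'
from h import *
go(toW(-.075,-.020),.0718,90-np.degrees(A))
E
```

```text
t9.30 tcp [ 0.422  -0.027   0.0728] fence [-0.2772 -0.0585] yaw(y vs EY) -8.21 F [-1.2 -0.1  7.1] w 0.0638 gf 20.0
shift [-0.2432  0.0837  0.0017] turn -0.0456  (alt 0.9544 )  mm [-194.6   66.9    1.4]
```

Call:
{"api": "play_rows", "payload": {
  "motion": [
    [0.5,[-0.04,0.014,0],-0.01],
    [0.5,[-0.09,0.03,0],-0.02],
    [0.5,[-0.15,0.05,0],-0.035],
    [0.5,[-0.2,0.07,0],-0.0456],
    [0.5,[-0.243,0.0837,0],-0.0456]
  ]
}}

```text
clock: 9.93
position: [0.6271, -0.0106, 0.0719]
tool_rot: [[-0.994, 0.112, -0.002], [0.112, 0.994, 0.0], [0.002, -0.0, -1.0]]
ft_force: [-5.8, -0.1, 6.5]
grip_width: 0.0636
grasp_force: 20.0
```

Call:
{"api": "play_rows", "payload": {
  "motion": [
    [0.5,[0,0,0],0],
    [0.5,[0,0,0],0]
  ]
}}

```text
clock: 10.18
position: [0.6258, -0.011, 0.0719]
tool_rot: [[-0.994, 0.112, 0.001], [0.112, 0.994, -0.0], [-0.001, 0.0, -1.0]]
ft_force: [3.1, 0.6, 0.7]
grip_width: 0.0636
grasp_force: 20.0
```

```bash
python3 - <<'E'
from h import *
go(toW(-.050,-.020),.0728,90-np.degrees(A))
print(env.get_obs()['joint_positions'].round(2))
E
```

```text
t10.18 tcp [ 0.6258 -0.011   0.0719] fence [-0.0764 -0.0197] yaw(y vs EY) -0.00 F [3.1 0.6 0.7] w 0.0636 gf 20.0
shift [-0.033  -0.0004 -0.0011] turn -0.0  (alt 1.0 )  mm [-26.4  -0.3  -0.9]
[-0.21  0.58  1.6   0.    0.97 -1.67]
```

Call:
{"api": "play_rows", "payload": {
  "motion": [
    [0.5,[-0.015,0,0],0],
    [0.5,[-0.026,0,0],0],
    [0.5,[-0.03,0,0],0],
    [0.5,[-0.033,0,0],0],
    [0.5,[-0.036,0,0],0]
  ]
}}

```text
clock: 10.8
position: [0.6535, -0.0142, 0.0718]
tool_rot: [[-0.994, 0.112, -0.003], [0.112, 0.994, 0.0], [0.003, 0.0, -1.0]]
ft_force: [-12.6, 0.3, 14.5]
grip_width: 0.0636
grasp_force: 20.0
```

```bash
python3 - <<'E'
from h import *
tool()
E
```

```text
t10.80 tcp [ 0.6535 -0.0142  0.0718] fence [-0.0486 -0.0197] yaw(y vs EY) -0.00 F [-12.6   0.3  14.5] w 0.0636 gf 20.0
```

Call:
{"api": "play_rows", "payload": {
  "motion": [
    [0.5,[0.004,0,0],0],
    [0.18,[0.004,0,0],0],
    [0.18,[0.004,0,0],0],
    [0.18,[0.004,0,-0.05],0],
    [0.18,[0.004,0,-0.1],0]
  ]
}}

```text
clock: 11.42
position: [0.6511, -0.0139, 0.1519]
tool_rot: [[-0.994, 0.112, -0.002], [0.112, 0.994, 0.0], [0.002, 0.0, -1.0]]
ft_force: [1.4, 0.3, -0.1]
grip_width: 0.0721
grasp_force: 0.0
```

```bash
python3 - <<'E'
from h import *
go([.4681,-.1807],.13,90-13.3)
E
```

```text
t11.43 tcp [ 0.6511 -0.0139  0.1519] fence [-0.051  -0.0197] yaw(y vs EY) -0.01 F [ 1.4  0.3 -0.1] w 0.0721 gf 0.0
shift [ 0.2039 -0.2329  0.0276] turn 0.038  (alt -0.962 )  mm [ 163.1 -186.3   22.1]
```

Call:
{"api": "play_rows", "payload": {
  "motion": [
    [0,[0.05,-0.057,0],0.01],
    [0,[0.1,-0.114,0.01],0.02],
    [0,[0.15,-0.17,0.02],0.038],
    [0,[0.204,-0.233,0.0276],0.038],
    [0,[0.204,-0.233,0.0276],0.038]
  ]
}}

```text
clock: 12.05
position: [0.4659, -0.1828, 0.1292]
tool_rot: [[-0.972, 0.235, -0.002], [0.235, 0.972, 0.001], [0.002, 0.0, -1.0]]
ft_force: [0.5, 0.4, -0.1]
grip_width: 0.0881
grasp_force: 0.0
```

```bash
python3 - <<'E'
from h import *
go([.4681,-.1807],.072,90-13.3)
E
```

```text
t12.05 tcp [ 0.4659 -0.1828  0.1292] fence [-0.2161 -0.2083] yaw(y vs EY) -7.12 F [ 0.5  0.4 -0.1] w 0.0881 gf 0.0
shift [-0.0022  0.0031  0.0715] turn -0.0015  (alt 0.9985 )  mm [-1.7  2.5 57.2]
```

Call:
{"api": "play_rows", "payload": {
  "motion": [
    [0,[-0.002,0.003,0.04],-0.0015],
    [0,[-0.002,0.003,0.0715],-0.0015],
    [0.3,[-0.002,0.003,0.0715],-0.0015],
    [0.5,[-0.002,0.003,0.0715],-0.0015],
    [0.5,[-0.002,0.003,0.0715],-0.0015]
  ],
  "grip_force": 20
}}

```text
clock: 12.68
position: [0.4716, -0.1792, 0.0736]
tool_rot: [[-0.974, 0.225, 0.002], [0.225, 0.974, -0.001], [-0.002, -0.001, -1.0]]
ft_force: [0.1, -0.6, -0.7]
grip_width: 0.0638
grasp_force: 20.0
```

Call:
{"api": "play_rows", "payload": {
  "motion": [
    [0.5,[0,0,0],0],
    [0.5,[0,0,0],0]
  ]
}}

```text
clock: 12.92
position: [0.4716, -0.1792, 0.0736]
tool_rot: [[-0.974, 0.225, 0.002], [0.225, 0.974, -0.001], [-0.002, -0.001, -1.0]]
ft_force: [0.4, 0.7, 6.6]
grip_width: 0.0635
grasp_force: 20.0
```

```bash
python3 - <<'E'
from h import *
go(toW(-.075,-.112),.0718,90-np.degrees(A))
E
```

```text
t12.93 tcp [ 0.4716 -0.1792  0.0736] fence [-0.2108 -0.2042] yaw(y vs EY) -6.57 F [0.4 0.7 6.6] w 0.0635 gf 20.0
shift [-0.1554  0.1339  0.0026] turn -0.0365  (alt 0.9635 )  mm [-124.4  107.1    2. ]
```

Call:
{"api": "play_rows", "payload": {
  "motion": [
    [0.5,[-0.03,0.026,0],-0.01],
    [0.5,[-0.07,0.06,0],-0.02],
    [0.5,[-0.11,0.095,0],-0.0365],
    [0.5,[-0.14,0.12,0],-0.0365],
    [0.5,[-0.1554,0.1339,0],-0.0365]
  ]
}}

```text
clock: 13.55
position: [0.6167, -0.1024, 0.0733]
tool_rot: [[-0.994, 0.111, -0.001], [0.111, 0.994, -0.001], [0.001, -0.002, -1.0]]
ft_force: [-7.2, -4.1, 11.7]
grip_width: 0.0638
grasp_force: 20.0
```

Call:
{"api": "play_rows", "payload": {
  "motion": [
    [0.5,[0,0,0],0],
    [0.5,[0,0,0],0]
  ]
}}

```text
clock: 13.8
position: [0.6168, -0.1025, 0.0734]
tool_rot: [[-0.994, 0.112, 0.003], [0.112, 0.994, -0.0], [-0.003, 0.0, -1.0]]
ft_force: [3.6, 2.8, 4.9]
grip_width: 0.0638
grasp_force: 20.0
```

```bash
python3 - <<'E'
from h import *
go(toW(-.0465,-.112),.0728,90-np.degrees(A))
E
```

```text
t13.80 tcp [ 0.6168 -0.1025  0.0734] fence [-0.0752 -0.1116] yaw(y vs EY) -0.00 F [3.6 2.8 4.9] w 0.0638 gf 20.0
shift [-0.0358 -0.0005  0.0008] turn -0.0  (alt 1.0 )  mm [-28.7  -0.4   0.7]
```

Call:
{"api": "play_rows", "payload": {
  "motion": [
    [0.5,[-0.015,0,0],0],
    [0.5,[-0.028,0,0],0],
    [0.5,[-0.033,0,0],0],
    [0.5,[-0.036,0,0],0],
    [0.5,[-0.038,0,0],0]
  ]
}}

```text
clock: 14.42
position: [0.6439, -0.1063, 0.0731]
tool_rot: [[-0.994, 0.113, -0.005], [0.113, 0.994, 0.001], [0.005, 0.0, -1.0]]
ft_force: [-9.9, 0.8, 14.1]
grip_width: 0.0636
grasp_force: 20.0
```

```bash
python3 - <<'E'
from h import *
tool()
E
```

```text
t14.43 tcp [ 0.6439 -0.1063  0.0731] fence [-0.0478 -0.1124] yaw(y vs EY) -0.04 F [-9.9  0.8 14.1] w 0.0636 gf 20.0
```

Call:
{"api": "play_rows", "payload": {
  "motion": [
    [0.5,[0.003,0,0],0],
    [0.18,[0.004,0,0],0],
    [0.18,[0.004,0,0],0],
    [0.18,[0.004,0,-0.05],0],
    [0.18,[0.004,0,-0.1],0]
  ]
}}

```text
clock: 15.05
position: [0.6419, -0.1054, 0.152]
tool_rot: [[-0.994, 0.113, -0.003], [0.113, 0.994, 0.001], [0.003, 0.001, -1.0]]
ft_force: [0.7, -0.8, 0.2]
grip_width: 0.0722
grasp_force: 0.0
```

```bash
python3 - <<'E'
from h import *
go([.4696,-.3264],.13,105.1)
E
```

```text
t15.05 tcp [ 0.6419 -0.1054  0.152 ] fence [-0.0499 -0.1117] yaw(y vs EY) -0.02 F [ 0.7 -0.8  0.2] w 0.0722 gf 0.0
shift [ 0.1828 -0.2987  0.0279] turn -0.1198  (alt 0.8802 )  mm [ 146.2 -239.    22.3]
```

Call:
{"api": "play_rows", "payload": {
  "motion": [
    [0,[0.04,-0.06,0],-0.03],
    [0,[0.08,-0.12,0.01],-0.06],
    [0,[0.12,-0.18,0.02],-0.09],
    [0,[0.15,-0.24,0.0279],-0.12],
    [0,[0.1828,-0.2987,0.0279],-0.12]
  ]
}}

```text
clock: 15.68
position: [0.4689, -0.3274, 0.1292]
tool_rot: [[-0.965, -0.262, -0.001], [-0.262, 0.965, 0.001], [0.001, 0.002, -1.0]]
ft_force: [-0.4, -1.0, 0.4]
grip_width: 0.0884
grasp_force: 0.0
```

Call:
{"api": "play_rows", "payload": {
  "motion": [
    [0,[0,0,0],0]
  ]
}}

```text
clock: 15.8
position: [0.4684, -0.3293, 0.1297]
tool_rot: [[-0.967, -0.256, -0.001], [-0.256, 0.967, 0.0], [0.001, 0.0, -1.0]]
ft_force: [-0.1, -0.1, -0.0]
grip_width: 0.0887
grasp_force: 0.0
```

```bash
python3 - <<'E'
from h import *
go([.4696,-.3264],.072,105.1)
E
```

```text
t15.80 tcp [ 0.4684 -0.3293  0.1297] fence [-0.1971 -0.3537] yaw(y vs EY) 21.29 F [-0.1 -0.1 -0. ] w 0.0887 gf 0.0
shift [-0.0024  0.0031  0.0722] turn -0.0014  (alt 0.9986 )  mm [-1.9  2.5 57.7]
```

Call:
{"api": "play_rows", "payload": {
  "motion": [
    [0,[-0.001,0.003,0.04],-0.001],
    [0,[-0.001,0.003,0.0722],-0.001],
    [0.3,[-0.001,0.003,0.0722],-0.001],
    [0.5,[-0.001,0.003,0.0722],-0.001],
    [0.5,[-0.001,0.003,0.0722],-0.001]
  ],
  "grip_force": 20
}}

```text
clock: 16.42
position: [0.4718, -0.3245, 0.0737]
tool_rot: [[-0.964, -0.265, 0.002], [-0.265, 0.964, -0.002], [-0.001, -0.002, -1.0]]
ft_force: [1.7, -0.5, 0.3]
grip_width: 0.0638
grasp_force: 20.0
```

Call:
{"api": "play_rows", "payload": {
  "motion": [
    [0.5,[0,0,0],0],
    [0.5,[0,0,0],0]
  ]
}}

```text
clock: 16.68
position: [0.4718, -0.3245, 0.0737]
tool_rot: [[-0.964, -0.264, 0.002], [-0.264, 0.964, -0.001], [-0.002, -0.002, -1.0]]
ft_force: [1.6, 1.1, 5.7]
grip_width: 0.0636
grasp_force: 20.0
```

```bash
python3 - <<'E'
from h import *
go(toW(-.075,-.204),.0728,90-np.degrees(A))
E
```

```text
t16.68 tcp [ 0.4718 -0.3245  0.0737] fence [-0.1943 -0.3485] yaw(y vs EY) 21.78 F [1.6 1.1 5.7] w 0.0636 gf 20.0
shift [-0.2055  0.1125  0.0012] turn 0.121  (alt -0.879 )  mm [-164.4   90.     1. ]
```

Call:
{"api": "play_rows", "payload": {
  "motion": [
    [0.5,[-0.03,0.015,0],0.04],
    [0.5,[-0.08,0.04,0],0.08],
    [0.5,[-0.13,0.07,0],0.121],
    [0.5,[-0.17,0.09,0],0.121],
    [0.5,[-0.2055,0.1125,0],0.121]
  ]
}}

```text
clock: 17.3
position: [0.6066, -0.1942, 0.0737]
tool_rot: [[-0.994, 0.112, 0.0], [0.112, 0.994, -0.002], [-0.001, -0.002, -1.0]]
ft_force: [-3.8, -4.7, 6.6]
grip_width: 0.0637
grasp_force: 20.0
```

Call:
{"api": "play_rows", "payload": {
  "motion": [
    [0.5,[0,0,0],0],
    [0.5,[0,0,0],0]
  ]
}}

```text
clock: 17.55
position: [0.607, -0.1932, 0.0737]
tool_rot: [[-0.994, 0.111, 0.003], [0.111, 0.994, -0.0], [-0.003, 0.0, -1.0]]
ft_force: [3.5, 4.0, 5.9]
grip_width: 0.0638
grasp_force: 20.0
```

```bash
python3 - <<'E'
from h import *
go(toW(-.0465,-.204),.0728,90-np.degrees(A))
E
```

```text
t17.55 tcp [ 0.607  -0.1932  0.0737] fence [-0.0747 -0.2029] yaw(y vs EY) 0.06 F [3.5 4.  5.9] w 0.0638 gf 20.0
shift [-0.0352 -0.0014  0.0013] turn 0.0003  (alt -0.9997 )  mm [-28.2  -1.1   1. ]
```

Call:
{"api": "play_rows", "payload": {
  "motion": [
    [0.5,[-0.015,0,0],0],
    [0.5,[-0.028,0,0],0],
    [0.5,[-0.033,0,0],0],
    [0.5,[-0.036,0,0],0],
    [0.5,[-0.038,0,0],0]
  ]
}}

```text
clock: 18.18
position: [0.6346, -0.1978, 0.0735]
tool_rot: [[-0.994, 0.112, -0.003], [0.112, 0.994, 0.0], [0.003, 0.0, -1.0]]
ft_force: [-7.9, 0.5, 12.5]
grip_width: 0.0638
grasp_force: 20.0
```

Call:
{"api": "play_rows", "payload": {
  "motion": [
    [0.5,[0.003,0,0],0],
    [0.18,[0.004,0,0],0],
    [0.18,[0.004,0,0],0],
    [0.18,[0.004,0,-0.05],0],
    [0.18,[0.004,0,-0.12],0]
  ]
}}

```text
clock: 18.8
position: [0.631, -0.1962, 0.1666]
tool_rot: [[-0.994, 0.112, -0.005], [0.112, 0.994, 0.003], [0.006, 0.002, -1.0]]
ft_force: [0.1, 0.1, 0.3]
grip_width: 0.0723
grasp_force: 0.0
```

```bash
cat >> h.py <<'E'
def report(g,cams=('top','scene')):
    for n in cams:
        for r in cavities(env.grab_frame(n),g):
            if r: print(n,'x\' s',toF(r[0])[0].round(4),'ang %.2f'%(r[1]+np.degrees(A)),r[2],r[3].round(4))
E
python3 - <<'E'
from h import *
# push pose: closing axis along fence x, tool centre at x'=-.05, s beyond C
go(toW(-.052,-.262),.11,-np.degrees(A))
report([toW(-.05,s) for s in(-.02,-.112,-.204)])
E
```

```text
t18.80 tcp [ 0.631  -0.1962  0.1666] fence [-0.0505 -0.2032] yaw(y vs EY) -0.01 F [0.1 0.1 0.3] w 0.0723 gf 0.0
shift [ 0.0014 -0.0737  0.0707] turn 0.4999  (alt -0.5001 )  mm [  1.1 -59.   56.5]
top x' s [-0.0511 -0.0184] ang 0.47 325 [0.0341 0.0882]
top x' s [-0.0798 -0.1143] ang -30.07 73 [0.0164 0.0672]
top x' s [-0.0126 -0.177 ] ang -82.72 2 [   nan 0.0075]
scene x' s [-0.0526 -0.0155] ang -0.31 317 [0.0344 0.0894]
scene x' s [-0.09   -0.1214] ang 28.72 411 [0.0622 0.0997]
scene x' s [-0.0573 -0.2004] ang 2.26 293 [0.0344 0.0774]h.py:28: RuntimeWarning: invalid value encountered in sqrt
  a=V[:,1]*np.sign(V[0,1]);out.append((q.mean(0),np.degrees(np.arctan2(a[1],a[0])),len(xs),4*np.sqrt(e)))
```

Call:
{"api": "play_rows", "payload": {
  "motion": [
    [0.43,[0,-0.03,0],0.05],
    [0.43,[0,-0.06,0],0.11],
    [0.43,[0,-0.0737,0],0.165],
    [0.43,[0,-0.0737,0],0.22],
    [0.43,[0,-0.0737,0],0.275]
  ]
}}

```text
clock: 19.52
position: [0.6254, -0.2555, 0.1671]
tool_rot: [[-0.555, 0.832, -0.002], [0.832, 0.555, 0.001], [0.002, -0.001, -1.0]]
ft_force: [-0.7, -0.7, 0.4]
grip_width: 0.0502
grasp_force: 0.0
```

Call:
{"api": "play_rows", "payload": {
  "motion": [
    [0.43,[0,0,0],0.055],
    [0.43,[0,0,0],0.11],
    [0.43,[0,0,0],0.165],
    [0.43,[0,0,0],0.225],
    [0.43,[0,0,0],0.225]
  ]
}}

```text
clock: 20.15
position: [0.6256, -0.2552, 0.1674]
tool_rot: [[0.111, 0.994, -0.001], [0.994, -0.111, 0.001], [0.001, -0.002, -1.0]]
ft_force: [-0.3, 0.3, -0.4]
grip_width: 0.0501
grasp_force: 0.0
```

```bash
python3 - <<'E'
from h import *
go(toW(-.052,-.260),.072,-np.degrees(A))
report([toW(-.05,s) for s in(-.02,-.112,-.204)])
E
```

```text
t20.15 tcp [ 0.6256 -0.2552  0.1674] fence [-0.0493 -0.2624] yaw(y vs EY) -89.91 F [-0.3  0.3 -0.4] w 0.0501 gf 0.0
shift [ 0.0029 -0.0032  0.1192] turn 0.0005  (alt -0.9995 )  mm [ 2.3 -2.6 95.4]
top x' s [-0.0509 -0.0184] ang 0.35 325 [0.0339 0.0887]
top x' s [-0.0502 -0.111 ] ang 0.05 327 [0.0343 0.0879]
top x' s [-0.0663 -0.1976] ang -17.78 40 [0.0131 0.0461]
scene x' s [-0.0527 -0.0155] ang -0.40 316 [0.0345 0.089 ]
scene x' s [-0.0524 -0.1086] ang -0.17 325 [0.0341 0.0892]
scene x' s [-0.0661 -0.2418] ang -6.08 424 [0.0418 0.1039]
```

Call:
{"api": "play_rows", "payload": {
  "motion": [
    [0.43,[0.003,-0.003,0.06],0],
    [0.43,[0.003,-0.003,0.1192],0],
    [0.43,[0.003,-0.003,0.1192],0]
  ]
}}

```text
clock: 20.62
position: [0.6214, -0.2513, 0.0689]
tool_rot: [[0.11, 0.994, -0.007], [0.994, -0.11, 0.004], [0.003, -0.007, -1.0]]
ft_force: [-0.4, 0.1, 0.3]
grip_width: 0.0505
grasp_force: 0.0
```

Call:
{"api": "play_rows", "payload": {
  "motion": [
    [0.43,[0.015,0,0],0],
    [0.43,[0.03,0,0],0],
    [0.43,[0.045,0,0],0],
    [0.43,[0.06,0,0],0],
    [0.43,[0.075,0,0],0]
  ]
}}

```text
clock: 21.25
position: [0.6319, -0.1938, 0.0751]
tool_rot: [[0.112, 0.994, 0.003], [0.994, -0.112, -0.003], [-0.003, 0.004, -1.0]]
ft_force: [0.4, -5.9, 4.4]
grip_width: 0.0502
grasp_force: 3.2
```

```bash
python3 - <<'E'
from h import *
tool()
report([toW(-.05,s) for s in(-.0,-.08,-.16)])
E
```

```text
t21.25 tcp [ 0.6319 -0.1938  0.0751] fence [-0.0499 -0.2007] yaw(y vs EY) -89.98 F [ 0.4 -5.9  4.4] w 0.0502 gf 3.2
top x' s [-0.0508 -0.0183] ang 0.62 320 [0.0337 0.088 ]
top x' s [-0.0667 -0.108 ] ang 27.34 425 [0.0523 0.1058]
top x' s [ 0.0133 -0.2043] ang 75.67 15 [0.0079 0.0209]
scene x' s [-0.0526 -0.0154] ang 0.18 308 [0.034 0.088]
scene x' s [-0.0519 -0.0882] ang 0.24 316 [0.0342 0.0872]
scene x' s [-0.0847 -0.1809] ang -81.81 257 [0.0533 0.0664]
```

Call:
{"api": "play_rows", "payload": {
  "motion": [
    [0.43,[0.01,0,0.003],0],
    [0.43,[0.018,0,0.003],0],
    [0.43,[0.025,0,0.003],0],
    [0.43,[0.03,0,0.003],0],
    [0.43,[0.03,0,0.003],0]
  ]
}}

```text
clock: 21.98
position: [0.634, -0.1702, 0.0715]
tool_rot: [[0.112, 0.994, 0.002], [0.994, -0.112, -0.002], [-0.002, 0.002, -1.0]]
ft_force: [-1.0, -6.0, 3.5]
grip_width: 0.0503
grasp_force: 2.5
```

```bash
python3 - <<'E'
from h import *
tool()
report([toW(-.05,s) for s in(-.0,-.065,-.13)],['scene'])
E
```

```text
t21.98 tcp [ 0.634  -0.1702  0.0715] fence [-0.0505 -0.1769] yaw(y vs EY) -90.00 F [-1.  -6.   3.5] w 0.0503 gf 2.5
scene x' s [-0.053  -0.0022] ang -0.31 303 [0.0333 0.089 ]
scene x' s [-0.0518 -0.0664] ang -0.23 318 [0.0342 0.0887]
scene x' s [-0.0878 -0.1527] ang 5.58 348 [0.0572 0.0819]
```

Call:
{"api": "play_rows", "payload": {
  "motion": [
    [0.43,[0.003,0,0],0],
    [0.43,[0.006,0,0],0],
    [0.43,[0.008,0,0],0],
    [0.43,[0.009,0,0],0],
    [0.43,[0.01,0,0],0]
  ]
}}

```text
clock: 22.65
position: [0.6348, -0.1629, 0.0716]
tool_rot: [[0.113, 0.994, 0.001], [0.994, -0.113, -0.003], [-0.002, 0.002, -1.0]]
ft_force: [-1.1, -8.1, 3.5]
grip_width: 0.0503
grasp_force: 3.9
```

```bash
python3 - <<'E'
from h import *
tool()
report([toW(-.05,s) for s in(.007,-.057,-.121)],['scene'])
E
```

```text
t22.65 tcp [ 0.6348 -0.1629  0.0716] fence [-0.0505 -0.1697] yaw(y vs EY) -90.02 F [-1.1 -8.1  3.5] w 0.0503 gf 3.9
scene x' s [-0.0529  0.0052] ang 0.19 296 [0.0332 0.0873]
scene x' s [-0.0519 -0.0592] ang 0.40 312 [0.0339 0.088 ]
scene x' s [-0.0603 -0.1494] ang -11.81 611 [0.0618 0.1488]
```

Call:
{"api": "play_rows", "payload": {
  "motion": [
    [0.43,[0.001,0,0],0],
    [0.43,[0.002,0,0],0],
    [0.43,[0.002,0,0],0]
  ]
}}

```text
clock: 23.08
position: [0.6349, -0.1612, 0.0715]
tool_rot: [[0.113, 0.994, 0.001], [0.994, -0.113, -0.002], [-0.002, 0.002, -1.0]]
ft_force: [-0.7, -6.7, 3.5]
grip_width: 0.0504
grasp_force: 3.7
```

Call:
{"api": "play_rows", "payload": {
  "motion": [
    [0.43,[0.0005,0,0],0],
    [0.43,[0.001,0,0],0],
    [0.43,[0.001,0,0],0]
  ]
}}

```text
clock: 23.45
position: [0.635, -0.1605, 0.0715]
tool_rot: [[0.113, 0.994, 0.001], [0.994, -0.113, -0.002], [-0.002, 0.002, -1.0]]
ft_force: [-1.6, -7.4, 3.8]
grip_width: 0.0506
grasp_force: 3.8
```

```bash
python3 - <<'E'
from h import *
tool()
report([toW(-.05,s) for s in(.007,-.057,-.121)],['scene'])
E
```

```text
t23.45 tcp [ 0.635  -0.1605  0.0715] fence [-0.0505 -0.1672] yaw(y vs EY) -90.02 F [-1.6 -7.4  3.8] w 0.0506 gf 3.8
scene x' s [-0.0531  0.0075] ang 0.12 295 [0.033  0.0878]
scene x' s [-0.0516 -0.0568] ang 0.55 316 [0.034  0.0888]
scene x' s [-0.0857 -0.141 ] ang 6.46 360 [0.0571 0.0933]
```

Call:
{"api": "play_rows", "payload": {
  "motion": [
    [0.43,[0.001,0,0],0],
    [0.43,[0.001,0,0],0]
  ]
}}

```text
clock: 23.75
position: [0.6351, -0.1597, 0.0716]
tool_rot: [[0.113, 0.994, 0.001], [0.994, -0.113, -0.002], [-0.002, 0.002, -1.0]]
ft_force: [-1.1, -7.3, 3.4]
grip_width: 0.0501
grasp_force: 3.7
```

Call:
{"api": "play_rows", "payload": {
  "motion": [
    [0.43,[0.001,0,0],0],
    [0.43,[0.001,0,0],0]
  ]
}}

```text
clock: 24.0
position: [0.6352, -0.1593, 0.0715]
tool_rot: [[0.113, 0.994, 0.001], [0.994, -0.113, -0.003], [-0.003, 0.002, -1.0]]
ft_force: [-0.7, -8.7, 3.1]
grip_width: 0.0503
grasp_force: 4.5
```

```bash
python3 - <<'E'
from h import *
tool()
f=env.grab_frame('scene');ims=[]
for z in(.03,.02):
    im=cv2.convertScaleAbs(view(f,None,(-.12,.045),(-.16,.08),z,.0006,1),alpha=1.3);ims.append(im)
print(im.shape);cv2.imwrite('pics/push.png',cv2.resize(np.vstack(ims),None,fx=1.9,fy=1.08))
E
```

```text
t24.00 tcp [ 0.6352 -0.1593  0.0715] fence [-0.0505 -0.166 ] yaw(y vs EY) -90.02 F [-0.7 -8.7  3.1] w 0.0503 gf 4.5
(275, 400, 3)
```

View pics/push.png

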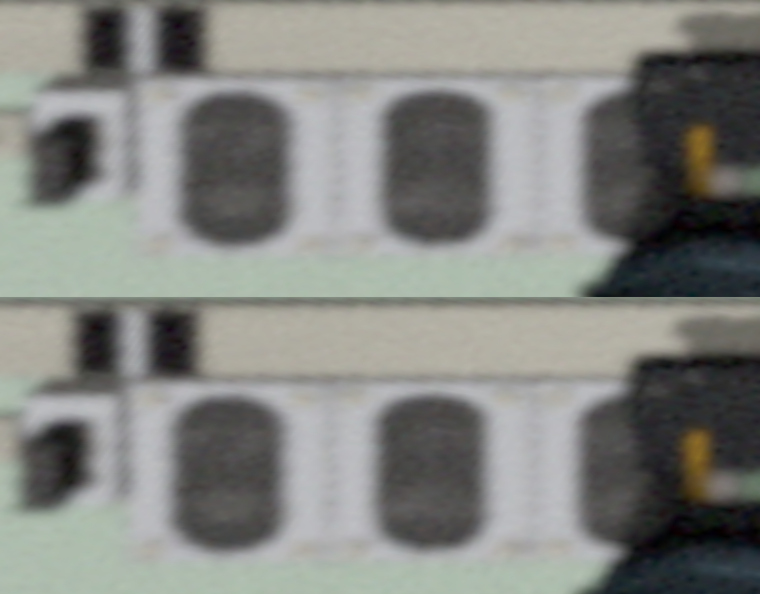

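Picture: three inserts side by side (ovals at (235,168), (437,168), and (610,165) half hidden by the gripper), and the first is at or almost at the stop block (col 130). I'll add a little more pressure and watch the force.

Call:
{"api": "play_rows", "payload": {
  "motion": [
    [0.43,[0.001,0,0],0],
    [0.43,[0.001,0,0],0]
  ]
}}

```text
clock: 24.3
position: [0.6352, -0.1592, 0.0716]
tool_rot: [[0.113, 0.994, 0.001], [0.994, -0.113, -0.004], [-0.004, 0.002, -1.0]]
ft_force: [-1.5, -11.8, 3.6]
grip_width: 0.05
grasp_force: 5.8
```

Call:
{"api": "play_rows", "payload": {
  "motion": [
    [0.43,[0.001,0,0],0],
    [0.43,[0.001,0,0],0]
  ]
}}

```text
clock: 24.55
position: [0.6352, -0.1591, 0.0716]
tool_rot: [[0.113, 0.994, 0.001], [0.994, -0.113, -0.005], [-0.005, 0.002, -1.0]]
ft_force: [-1.4, -14.6, 2.9]
grip_width: 0.05
grasp_force: 7.1
```

Call:
{"api": "play_rows", "payload": {
  "motion": [
    [0.43,[-0.005,0,0],0],
    [0.43,[-0.02,0,0],0],
    [0.43,[-0.04,0,-0.02],0],
    [0.43,[-0.1,0,-0.06],-0.05],
    [0.43,[-0.15,0.0,-0.1],-0.1]
  ]
}}

```text
clock: 25.18
position: [0.6212, -0.2769, 0.1525]
tool_rot: [[-0.205, 0.979, 0.0], [0.979, 0.205, -0.0], [-0.0, 0.0, -1.0]]
ft_force: [-0.1, -0.0, 0.1]
grip_width: 0.0503
grasp_force: 0.0
```

```bash
python3 - <<'E'
from h import *
go(toW(-.135,-.122),.13,90-np.degrees(A))
report([toW(-.05,s) for s in(.007,-.057,-.121)])
E
```

```text
t25.18 tcp [ 0.6212 -0.2769  0.1525] fence [-0.0512 -0.2844] yaw(y vs EY) -71.70 F [-0.1 -0.   0.1] w 0.0503 gf 0.0
shift [ 0.2257 -0.0357  0.028 ] turn -0.3983  (alt 0.6017 )  mm [180.5 -28.6  22.4]
top x' s [-0.0505  0.0058] ang 0.90 307 [0.0323 0.0886]
top x' s [-0.0507 -0.0581] ang -0.27 315 [0.033  0.0886]
top x' s [-0.0492 -0.1226] ang 0.23 329 [0.0343 0.089 ]
scene x' s [-0.0527  0.0087] ang -0.53 293 [0.0327 0.0881]
scene x' s [-0.0516 -0.0556] ang 0.14 313 [0.0336 0.0892]
scene x' s [-0.0515 -0.1198] ang -0.08 328 [0.0345 0.0886]
```

Call:
{"api": "play_rows", "payload": {
  "motion": [
    [0.77,[0.06,-0.01,0],-0.055],
    [0.77,[0.12,-0.02,0.0],-0.11],
    [0.77,[0.18,-0.03,0],-0.165],
    [0.77,[0.2257,-0.0357,0.028],-0.22],
    [0.77,[0.2257,-0.0357,0.028],-0.275]
  ]
}}

```text
clock: 25.9
position: [0.5548, -0.1003, 0.1265]
tool_rot: [[-0.879, 0.478, -0.005], [0.478, 0.879, 0.003], [0.005, 0.0, -1.0]]
ft_force: [-0.4, -1.3, 0.1]
grip_width: 0.02
grasp_force: 0.0
```

Call:
{"api": "play_rows", "payload": {
  "motion": [
    [0.77,[0,0,0],-0.06],
    [0.77,[0,0,0],-0.12],
    [0.77,[0,0,0],-0.123]
  ]
}}

```text
clock: 26.28
position: [0.5572, -0.1035, 0.1284]
tool_rot: [[-0.993, 0.12, -0.0], [0.12, 0.993, 0.0], [0.0, 0.0, -1.0]]
ft_force: [0.9, 0.9, -0.5]
grip_width: 0.0201
grasp_force: 0.0
```

```bash
python3 - <<'E'
from h import *
go(toW(-.135,-.122),.075,90-np.degrees(A))
E
```

```text
t26.27 tcp [ 0.5572 -0.1035  0.1284] fence [-0.1343 -0.1194] yaw(y vs EY) -0.47 F [ 0.9  0.9 -0.5] w 0.0201 gf 0.0
shift [ 0.0008 -0.0033  0.0667] turn -0.0026  (alt 0.9974 )  mm [ 0.7 -2.7 53.4]
```

Call:
{"api": "play_rows", "payload": {
  "motion": [
    [0.77,[0.001,-0.0033,0.04],-0.0026],
    [0.77,[0.001,-0.0033,0.0667],-0.0026],
    [0.77,[0.001,-0.0033,0.0667],-0.0026],
    [0.77,[-0.012,-0.0033,0.0667],-0.0026],
    [0.77,[-0.018,-0.0033,0.0667],-0.0026]
  ]
}}

```text
clock: 26.9
position: [0.5732, -0.1087, 0.0764]
tool_rot: [[-0.994, 0.111, 0.003], [0.111, 0.994, -0.001], [-0.003, -0.001, -1.0]]
ft_force: [0.5, -0.7, 0.0]
grip_width: 0.0201
grasp_force: 0.0
```

Call:
{"api": "play_rows", "payload": {
  "motion": [
    [0.77,[-0.003,0,0],0],
    [0.77,[-0.006,0,0],0],
    [0.77,[-0.006,0,0],0]
  ]
}}

```text
clock: 27.28
position: [0.5762, -0.1087, 0.075]
tool_rot: [[-0.994, 0.111, 0.0], [0.111, 0.994, -0.0], [-0.0, -0.0, -1.0]]
ft_force: [0.2, 0.3, -0.2]
grip_width: 0.0203
grasp_force: 0.0
```

```bash
python3 - <<'E'
from h import *
tool()
E
```

```text
t27.27 tcp [ 0.5762 -0.1087  0.075 ] fence [-0.1148 -0.1224] yaw(y vs EY) 0.10 F [ 0.2  0.3 -0.2] w 0.0203 gf 0.0
```

Call:
{"api": "play_rows", "payload": {
  "motion": [
    [0.77,[-0.0015,0,0],0],
    [0.77,[-0.003,0,0],0],
    [0.77,[-0.003,0,0],0]
  ]
}}

```text
clock: 27.65
position: [0.5785, -0.109, 0.0749]
tool_rot: [[-0.994, 0.111, 0.0], [0.111, 0.994, -0.0], [-0.0, 0.0, -1.0]]
ft_force: [1.4, 0.2, -0.8]
grip_width: 0.0203
grasp_force: 0.0
```

Call:
{"api": "play_rows", "payload": {
  "motion": [
    [0.77,[-0.0015,0,0],0],
    [0.77,[-0.003,0,0],0],
    [0.77,[-0.003,0,0],0]
  ]
}}

```text
clock: 28.02
position: [0.5804, -0.1092, 0.0747]
tool_rot: [[-0.994, 0.111, -0.001], [0.111, 0.994, 0.0], [0.001, 0.0, -1.0]]
ft_force: [-2.6, -0.5, 2.0]
grip_width: 0.0206
grasp_force: 1.4
```

Call:
{"api": "play_rows", "payload": {
  "motion": [
    [0.77,[-0.0015,0,0],0],
    [0.77,[-0.002,0,0],0]
  ]
}}

```text
clock: 28.28
position: [0.5812, -0.1092, 0.0746]
tool_rot: [[-0.994, 0.11, -0.003], [0.11, 0.994, 0.001], [0.003, 0.0, -1.0]]
ft_force: [-8.5, 0.5, 5.5]
grip_width: 0.0199
grasp_force: 4.1
```

Call:
{"api": "play_rows", "payload": {
  "motion": [
    [0.77,[0.008,0,0],0],
    [0.77,[0.012,0.04,0],0],
    [0.77,[0.012,0.08,0],0],
    [0.77,[0.006,0.08,0],0],
    [0.77,[0.003,0.08,0],0]
  ]
}}

```text
clock: 28.9
position: [0.5873, -0.0458, 0.075]
tool_rot: [[-0.994, 0.11, -0.0], [0.11, 0.994, 0.0], [0.0, 0.0, -1.0]]
ft_force: [-4.5, 1.6, 2.2]
grip_width: 0.0203
grasp_force: 2.2
```

Call:
{"api": "play_rows", "payload": {
  "motion": [
    [0.77,[-0.0015,0,0],0],
    [0.77,[-0.003,0,0],0],
    [0.77,[-0.003,0,0],0]
  ]
}}

```text
clock: 29.28
position: [0.5883, -0.0462, 0.0745]
tool_rot: [[-0.994, 0.111, -0.003], [0.111, 0.994, 0.001], [0.003, 0.0, -1.0]]
ft_force: [-6.4, 1.5, 4.9]
grip_width: 0.0202
grasp_force: 3.5
```

Call:
{"api": "play_rows", "payload": {
  "motion": [
    [0.77,[-0.0005,0,0],0],
    [0.77,[-0.0005,0,0],0]
  ]
}}

```text
clock: 29.52
position: [0.5884, -0.0463, 0.0745]
tool_rot: [[-0.994, 0.111, -0.004], [0.111, 0.994, 0.001], [0.004, 0.0, -1.0]]
ft_force: [-9.0, 1.3, 5.7]
grip_width: 0.0203
grasp_force: 4.2
```

```bash
python3 - <<'E'
from h import *
tool()
E
```

```text
t29.52 tcp [ 0.5884 -0.0463  0.0745] fence [-0.1097 -0.0589] yaw(y vs EY) 0.06 F [-9.   1.3  5.7] w 0.0203 gf 4.2
```

Call:
{"api": "play_rows", "payload": {
  "motion": [
    [0.77,[0.008,0,0],0],
    [0.77,[0.012,0.04,0],0],
    [0.77,[0.012,0.08,0],0],
    [0.77,[0.007,0.08,0],0],
    [0.77,[0.004,0.08,0],0]
  ]
}}

```text
clock: 30.15
position: [0.594, 0.0174, 0.075]
tool_rot: [[-0.994, 0.111, 0.0], [0.111, 0.994, -0.0], [-0.0, -0.0, -1.0]]
ft_force: [-4.3, 2.0, 2.3]
grip_width: 0.0204
grasp_force: 1.9
```

Call:
{"api": "play_rows", "payload": {
  "motion": [
    [0.77,[-0.0015,0,0],0],
    [0.77,[-0.003,0,0],0],
    [0.77,[-0.003,0,0],0]
  ]
}}

```text
clock: 30.52
position: [0.5954, 0.0172, 0.0746]
tool_rot: [[-0.994, 0.111, -0.002], [0.111, 0.994, -0.0], [0.002, -0.0, -1.0]]
ft_force: [-5.1, -0.1, 3.7]
grip_width: 0.0202
grasp_force: 2.8
```

Call:
{"api": "play_rows", "payload": {
  "motion": [
    [0.77,[-0.001,0,0],0],
    [0.77,[-0.001,0,0],0]
  ]
}}

```text
clock: 30.78
position: [0.5955, 0.0171, 0.0746]
tool_rot: [[-0.994, 0.111, -0.004], [0.111, 0.994, -0.0], [0.004, -0.0, -1.0]]
ft_force: [-8.5, -0.5, 6.0]
grip_width: 0.0204
grasp_force: 4.3
```

```bash
python3 - <<'E'
from h import *
tool()
E
```

```text
t30.77 tcp [0.5955 0.0171 0.0746] fence [-0.1097  0.0048] yaw(y vs EY) 0.07 F [-8.5 -0.5  6. ] w 0.0204 gf 4.3
```

Call:
{"api": "play_rows", "payload": {
  "motion": [
    [0.77,[0.006,0,0],0],
    [0.77,[0.03,0,0],0],
    [0.77,[0.09,0,-0.05],0],
    [0.77,[0.16,0,-0.1],0],
    [0.77,[0.22,0,-0.15],0]
  ]
}}

```text
clock: 31.4
position: [0.4258, 0.0364, 0.1917]
tool_rot: [[-0.994, 0.111, 0.001], [0.111, 0.994, -0.0], [-0.001, -0.0, -1.0]]
ft_force: [0.5, -0.3, 0.7]
grip_width: 0.0204
grasp_force: 0.0
```

Call:
{"api": "play_rows", "payload": {
  "motion": [
    [0.77,[0,0,0],0],
    [0.77,[0,0,0],0]
  ]
}}

```text
clock: 31.65
position: [0.4279, 0.0362, 0.1914]
tool_rot: [[-0.994, 0.111, 0.003], [0.111, 0.994, -0.001], [-0.003, -0.0, -1.0]]
ft_force: [-0.3, 0.1, 0.4]
grip_width: 0.0205
grasp_force: 0.0
```

```bash
python3 - <<'E'
from h import *
tool()
report([toW(-.05,s) for s in(.007,-.057,-.121)])
av=lambda n:(lambda L:{**L[-1],'pixels':np.mean([l['pixels'] for l in L],0)})([env.grab_frame(n) for _ in range(3)])
t,f=av('top'),av('scene');ims=[]
for c,z in((t,.02),(f,.02)):
    ims.append(cv2.convertScaleAbs(view(c,None,(-.12,.045),(-.16,.08),z,.0006,1),alpha=1.2))
cv2.imwrite('pics/fin.png',cv2.resize(np.vstack(ims),None,fx=1.9,fy=1.08))
E
```

```text
t31.65 tcp [0.4279 0.0362 0.1914] fence [-0.2785  0.005 ] yaw(y vs EY) 0.07 F [-0.3  0.1  0.4] w 0.0205 gf 0.0
top x' s [-0.0485  0.0056] ang -0.27 326 [0.0343 0.0888]
top x' s [-0.0494 -0.0585] ang 0.22 331 [0.0341 0.0903]
top x' s [-0.0486 -0.1226] ang -0.18 335 [0.0348 0.0894]
scene x' s [-0.0514  0.0085] ang 0.12 292 [0.0328 0.0872]
scene x' s [-0.051  -0.0557] ang -0.14 317 [0.0343 0.0882]
scene x' s [-0.0509 -0.1199] ang -0.22 332 [0.0345 0.0897]
```

View pics/fin.png

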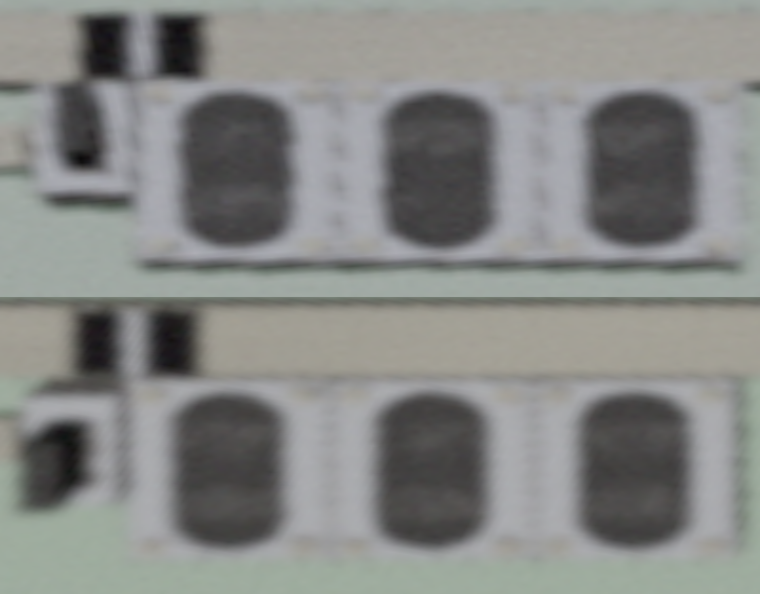

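The row is tight: ovals at cols 237, 438 and 641, spacing 64.1 mm, angles under 0.3°. All three ends are on the fence, and the first insert touches the stop, whose face is within 2 mm of the line. I'm handing in.

```bash
python3 -c "
from workcell import env
print(env.hand_in())"
```

```text
the job is handed in; nothing more can be done
None
```

The job is handed in; no verdict came back. By my own measurements, the stop face is within about 2 mm of the white line, and the three inserts are in a tight, square row against the straightedge and stop.

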